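# Show the ball float to the stand's camera with the mirror

## Robot

A 7-joint arm with a two-finger parallel gripper is mounted at the origin on the work surface. World frame = base frame: x ahead of the robot, y to its left, z up, the work surface at z = 0. Lengths are in m, angles in degrees, forces in N, time in s.
With the tool pointing down it reaches from about 0.425 to 0.875 m from the base axis. Payload 4.7 kg.
Tool frame: the origin (TCP) lies between the finger pads, 19 mm behind the fingertips; this is the grasp point; z points along the fingers, x is the direction in which the jaws open and shut, and the axes are right-handed (so a half turn about z gives the same grasp; the last joint's range is limited). The gripper opens to 85 mm and grips with 20 to 120 N. Pads are 22 mm wide; open, the fingers measure 114 mm over their backs; the gripper's body (76 mm by 85 mm) begins 54 mm behind the grasp point. The pads swing forward as they close: fully open they stand 13 mm farther back than shut.
Start: joints at [-71.098, 18.392, -4.016, 83.108, 1.295, 78.541, -3.26], TCP at [0.202, 0.618, 0.25] pointing down, gripper open.
Joint ranges: [-163.93, 163.93], [-17.29, 119.83], [-79.2, 71.16], [3.27, 140.29], [-89.18, 269.18], [5.43, 117.66], [-154.24, 154.24]. Speed limits (degrees/s): [147.25, 147.25, 180, 180, 180, 180, 180].

## Interface

Orientations are given as a 3x3 rotation matrix whose columns are the frame's x, y, z axes.
In Python, from station import bot gives the robot as it stands. Calls block until the motion is done:
- bot.goto(position, orientation): joint-space move of the TCP to a pose.
- bot.servo_line(position, ori=None, max_speed=0.15): straight line of the TCP; ori=None keeps the orientation; max_speed is the mean speed in m/s.
- bot.move_j(angles): joint-space move.
- bot.release() and bot.close_gripper(squeeze=None): open the fingers fully, or close them until they stop; squeeze is the grip in N (None keeps the last).
- bot.pause(seconds).
- bot.solve_ik(position, orientation): joint angles nearest the present ones, or None.
- bot.state(): the state.
- bot.read_camera(name): name is "scene" or "top" or "wrist"; returns a dict with "color" (480x640x3 uint8, blue, green, red), "depth" (480x640 float32, m along the optical axis (not along the pixel's ray), 0 where there is no reading), "fx", "fy", "cx", "cy" (pixels), "dist" ([k1, k2, p1, p2, k3] as OpenCV has them; the pictures are not rectified), "R" (3x3) and "t" (3): a world point X has camera coordinates R X + t. Camera axes: x right, y down, z forward; pixel columns grow to the right and rows downward; lengths in m; the calibration is good to about 2 mm. A picture is of the moment at which its call begins.
A pose or a line that the arm cannot do raises bot.PlanningError and nothing moves.
- bot.sign_off(): hands the job in, once; it reports no verdict.
The state is a dict: "time": time; "qpos": joint angles; "joint_velocities": joint speeds; "joint_efforts": joint torques, N m; "eef_pos": TCP position; "tool_rot": TCP orientation; "force": force on the tool from outside, world axes, zero at the start; "moment": the same for the moment, N m; "gripper_width": finger opening in m.
Only numpy, scipy, OpenCV 4.12 (cv2) and the standard library are available. Lean on these libraries where they do the work, as an engineer would, in place of code of your own. Each camera call takes 0.05 s, during which the arm holds its last target. There are 200 camera calls.

## Task

The viewing stand's camera looks straight up at a slanted mirror. Grip the black knob on top of the stand, push it fully down against its spring first, and then, keeping it down, turn it until the mirror shows the camera the ball-shaped float, the one on a feed canister's stem, in the middle of its view, not the block or the bar on the other two canisters. Leave the canisters where they stand, and finish while still holding the knob gripped, fully down and at that angle.

Things in the scene. Friction and masses are not known exactly. Their poses are not given: they have to be found in the camera images.
- stand: fixed viewing stand. Origin on the table under the knob's vertical axis. Grey base plate 170 x 170 x 12 mm (x and y from -105 to +65 mm), on it a black camera looking straight up along the axis (lens 59 mm high), a column at x = y = -68 mm and from it a 30 mm wide bracket arm to the axis, top 178 mm high. The mirror hangs below the bracket, the knob is above it
- knob: plain round black knob, 40 mm diameter, 28 mm high, above the bracket; origin at the centre of its underside, 205 mm above the table when up, 190 mm when fully down. Can be gripped at any yaw, tool pointing down. An aluminium rib on its top runs from the centre towards the side that the camera sees (its x axis). Shaft, mirror and knob move as one piece
- plunger (a joint): how far the knob with shaft and mirror is pushed down, m: 0 up (start), 0.015 fully down at a hard stop. A spring lifts it: about 5 N at the top, about 14 N at the bottom; it rises again if let go
- mirror (a joint): angle of knob and mirror, rad: yaw of the camera's sight line from the stand's x axis; grows counter-clockwise seen from above; range -0.5 to 2.2; 0.05 N m of friction, stays where left. Starts between -0.05 and 0.15; the canisters lie counter-clockwise of that, at most about 1.5 rad away
- mirror_face (a point): centre of the mirror (62 x 52 mm, slanted 45 degrees, glass facing down and outward) on the knob's axis, 70 mm below the knob's underside; 135 mm above the table when up, 120 mm when fully down, level with the floats. The camera's sight line comes up the axis, is reflected here and leaves level along this frame's x axis (z up), turning with the knob
- mirror_edge (a point): point 50 mm out from the mirror's centre along the reflected sight line, turning with the mirror
- canister_ball: loose lidded aluminium feed canister, 78 mm across, lid top 82 mm high, with a steel stem standing on the middle of its lid that carries a white float, centred 120 mm above the table: a ball of 36 mm diameter. Origin under its centre, on the table
- canister_ball_float (a point): centre of the ball float: what the camera must see
- canister_block: loose lidded aluminium feed canister, 78 mm across, lid top 82 mm high, with a steel stem standing on the middle of its lid that carries a white float, centred 120 mm above the table: a square block of 32 mm. Origin under its centre, on the table
- canister_bar: loose lidded aluminium feed canister, 78 mm across, lid top 82 mm high, with a steel stem standing on the middle of its lid that carries a white float, centred 120 mm above the table: a level bar, 60 x 14 x 14 mm. Origin under its centre, on the table
Things that resemble listed ones, but are neither listed nor needed, are in the scene too. What is shaped like the canister_block but blue is not meant.

How it is judged (in metres and radians):
On the way, in this order (a step that is already met when the one before it is completed fails the run):
1. the knob is pushed fully down (value of joint plunger above 0.012 m and contact force between knob and the fingers above 3 N), for 0.2 s.
2. with the knob down, the mirror shows the ball float to the camera (value of joint plunger above 0.012 m and y of canister_ball_float in the frame of mirror_face between -0.015 and 0.015 m and x of canister_ball_float in the frame of mirror_face above 0.1 m and z of canister_ball_float in the frame of mirror_face between -0.006 and 0.006 m), for 0.2 s.
At the end, for the whole second after the job is handed in: The knob is held by the fingers (more than 3 N), at least 12 of its 15 mm down, the mirror still, and the reflected sight line passes within 15 mm sideways and 6 mm in height of the ball float's centre; the canisters stand upright where they were (all of step 2 and contact force between knob and the fingers above 3 N and velocity of joint mirror between -0.1 and 0.1 rad/s and angle between each of canister_ball, canister_block, canister_bar's own z axis and vertical below 0.1 rad); the arm keeps its last pose, push and grip.
It fails at once if a canister is moved more than 15 mm (distance of any of canister_ball, canister_block, canister_bar from where it was at the start of the episode above 0.015 m).
It fails at once if the mirror is turned (more than about 0.35 rad from its start) while the knob is up (value of joint plunger below 0.004 m and distance of mirror_edge from where it was at the start of the episode above 0.018 m).
It also fails if it takes over 35 s, if anything falls off the work surface, if the arm or the gripper's body presses on something with over 40 N, if the wrist force passes 120 N, or if a joint passes its speed limit or range.

## Working session

There is one attempt and no reset: what is moved stays moved. The work goes in short steps, each a Python script; the robot and the scene stay as the last script left them, time stands still between calls to the robot, and variables do not carry over. Pictures are saved under pics/ and viewed, about 8 in all and at most 12, crops included, and the job is handed in when it is done.

```bash
mkdir -p pics; ls
python3 - <<'E'
from station import bot
import cv2,numpy as np,pickle
d={}
for n in("scene","top"):
    c=bot.read_camera(n);d[n]=c;cv2.imwrite(f"pics/{n}0.png",c["color"])
    print(n,c["R"],c["t"],c["fx"],c["cx"],c["cy"],c["dist"],"campos",-np.array(c["R"]).T@c["t"])
pickle.dump(d,open("d0.pkl","wb"))
print(bot.state()["time"])
E
```

```text
pics
scene [[ 0.82116299  0.5703886  -0.01865967]
 [ 0.42150853 -0.62822077 -0.65396424]
 [-0.38473614  0.52914602 -0.75629531]] [-0.50181345 -0.11368077  1.02759208] 479.4153890462696 318.3185697503202 236.80422618170613 [-0.06770466  0.          0.          0.          0.        ] campos [ 0.85533986 -0.32893421  0.69345624]
top [[ 0.01030703 -0.99895942  0.04442802]
 [-0.99579506 -0.01429869 -0.09048614]
 [ 0.09102725 -0.04330856 -0.99490623]] [0.01961971 0.6091423  0.84723009] 515.6187342733139 314.05084686083046 239.09424187892063 [-0.04991075  0.          0.          0.          0.        ] campos [0.52925765 0.06500154 0.89716177]
0.1
```

View pics/top0.png

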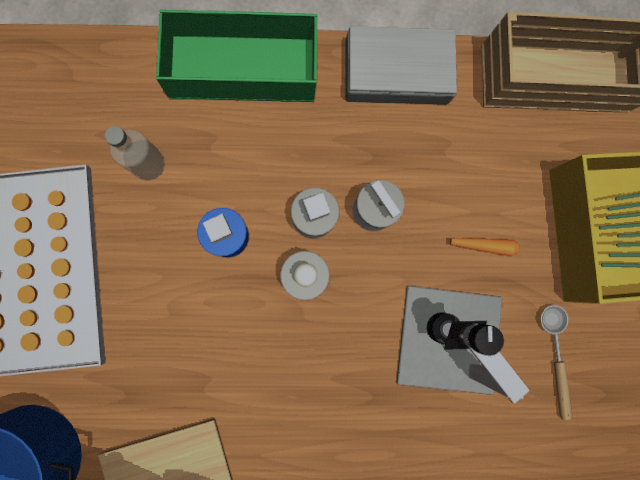

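View pics/scene0.png

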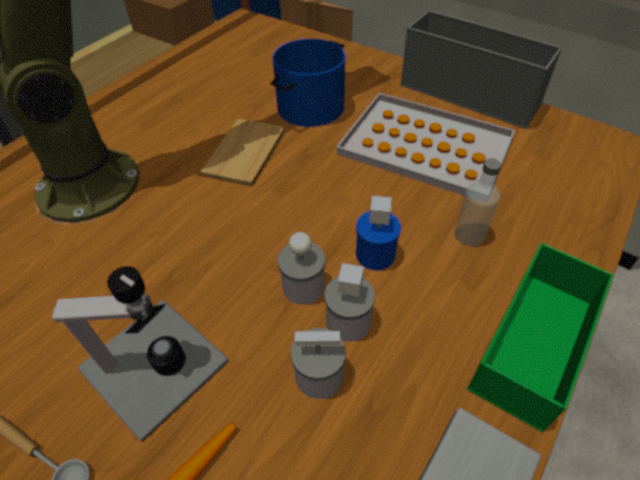

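The top view shows the knob at about (486,340) with a light rib, the ball canister at (305,275), the block at (316,207), the bar at (383,200) and the blue decoy at (220,230). In the scene view the ball is at (300,243) and the knob at (126,284).

```bash
cat > h.py <<'E'
import numpy as np,cv2
def ray(c,px):
    K=np.array([[c["fx"],0,c["cx"]],[0,c["fy"],c["cy"]],[0,0,1]])
    u=cv2.undistortPoints(np.array(px,float).reshape(-1,1,2),K,np.array(c["dist"]))[:,0]
    R=np.array(c["R"]);return -R.T@np.array(c["t"]),np.c_[u,np.ones(len(u))]@R
def onplane(c,px,z):
    o,d=ray(c,px);return o+d*((z-o[2])/d[:,2])[:,None]
def blob(m,near):
    n,l,s,cc=cv2.connectedComponentsWithStats(m.astype(np.uint8));
    k=min((i for i in range(1,n) if s[i,4]>25),key=lambda i:np.hypot(*(cc[i]-near)));return l==k,cc[k],s[k,4]
def cross(a,b):
    (o1,d1),(o2,d2)=a,b;A=np.c_[d1[0],-d2[0]];s=np.linalg.lstsq(A,o2-o1,rcond=None)[0]
    p,q=o1+s[0]*d1[0],o2+s[1]*d2[0];return (p+q)/2,np.linalg.norm(p-q)
E
python3 - <<'E'
import pickle,cv2,numpy as np
from h import *
d=pickle.load(open("d0.pkl","rb"))
B={"top":(305,275),"scene":(300,243)};Kn={"top":(486,340),"scene":(126,284)}
rb={};ims=[]
for n,c in d.items():
    im=c["color"];mn=im.min(2);mx=im.max(2).astype(int)
    x,y=B[n];print(n,"ball px row",im[y,x-22:x+23:3].tolist())
    m,cc,a=blob((mn>165),B[n]) ;print(n,"ball",cc,a)
    (ex,ey),r=cv2.minEnclosingCircle(np.argwhere(m)[:,::-1].astype(np.float32));print((ex,ey),r)
    rb[n]=ray(c,[(ex,ey)]);print(onplane(c,[(ex,ey)],.12))
    # depth-based heights
    yy,xx=np.mgrid[:480,:640];o,dd=ray(c,np.c_[xx.ravel(),yy.ravel()]);P=o+dd*c["depth"].reshape(-1,1);H=P[:,2].reshape(480,640)
    k=(np.hypot(xx-Kn[n][0],yy-Kn[n][1])<30)&(H>.222)&(H<.245)&(c["depth"]>0)
    print("knob top",k.sum(),np.median(H[k]),P[k.ravel()].mean(0))
    pk=np.argwhere(k)[:,::-1].astype(np.float32)
    if len(pk)>10:
        ct=max(cv2.findContours(k.astype(np.uint8),0,1)[0],key=len)
        Q=onplane(c,ct[:,0].astype(float),.233)[:,:2].astype(np.float32);(kx,ky),r=cv2.minEnclosingCircle(Q)
        A=np.c_[2*Q,np.ones(len(Q))];s=np.linalg.lstsq(A,(Q**2).sum(1),rcond=None)[0]
        print("circ",kx,ky,r,"lsq",s[:2],np.sqrt(s[2]+s[0]**2+s[1]**2))
        rib=k&(mn>80);pr=np.argwhere(rib)[:,::-1];R=onplane(c,pr,.235)[:,:2]
        print("rib",len(R),R.mean(0),"dir",np.linalg.svd(R-R.mean(0))[2][0],"ctr->rib",R.mean(0)-s[:2])
    x,y=Kn[n];ims.append(cv2.resize(im[y-40:y+40,max(x-50,0):x+50],(400,320),interpolation=0))
print(cross(rb["top"],rb["scene"]))
cv2.imwrite("pics/knob.png",np.hstack(ims))
E
```

```text
scene ball px row [[33, 86, 133], [39, 94, 145], [29, 86, 136], [45, 87, 130], [126, 139, 145], [147, 158, 157], [157, 161, 157], [161, 159, 157], [155, 161, 159], [142, 156, 157], [116, 130, 137], [86, 98, 106], [74, 97, 125], [37, 91, 139], [44, 94, 144]]Traceback (most recent call last):
  File "<stdin>", line 9, in <module>
  File "h.py", line 10, in blob
    k=min((i for i in range(1,n) if s[i,4]>25),key=lambda i:np.hypot(*(cc[i]-near)));return l==k,cc[k],s[k,4]
ValueError: min() iterable argument is empty
```

```bash
cat > m.py <<'E'
import pickle,cv2,numpy as np
from h import *
d=pickle.load(open("d0.pkl","rb"))
B={"top":(305,275),"scene":(300,243)};Kn={"top":(486,340),"scene":(126,284)}
rb={};rk={};ims=[]
for n,c in d.items():
    im=c["color"];mn=im.min(2)
    yy,xx=np.mgrid[:480,:640];o,dd=ray(c,np.c_[xx.ravel(),yy.ravel()]);P=o+dd*c["depth"].reshape(-1,1);H=P[:,2].reshape(480,640)
    m,cc,a=blob((H>.104)&(c["depth"]>0)&(np.hypot(xx-B[n][0],yy-B[n][1])<25),B[n])
    (ex,ey),r=cv2.minEnclosingCircle(np.argwhere(m)[:,::-1].astype(np.float32));print(n,"ball",cc,a,(ex,ey),r)
    rb[n]=ray(c,[(ex,ey)]);print(onplane(c,[cc,(ex,ey)],.12))
    k=(np.hypot(xx-Kn[n][0],yy-Kn[n][1])<30)&(H>.222)&(H<.245)&(c["depth"]>0)
    print("knob top",k.sum(),np.median(H[k]),P[k.ravel()].mean(0))
    ct=max(cv2.findContours(k.astype(np.uint8),0,1)[0],key=len)
    Q=onplane(c,ct[:,0].astype(float),.233)[:,:2];(kx,ky),r=cv2.minEnclosingCircle(Q.astype(np.float32))
    s=np.linalg.lstsq(np.c_[2*Q,np.ones(len(Q))],(Q**2).sum(1),rcond=None)[0]
    print("circ",kx,ky,r,"lsq",s[:2],np.sqrt(s[2]+s[0]**2+s[1]**2))
    pr=np.argwhere(k&(mn>70))[:,::-1];R=onplane(c,pr,.235)[:,:2]
    dr=np.linalg.svd(R-R.mean(0))[2][0];v=R.mean(0)-s[:2];dr*=np.sign(dr@v)
    print("rib",len(R),R.mean(0),"dir",np.degrees(np.arctan2(dr[1],dr[0])),"ctr->rib",v,np.degrees(np.arctan2(v[1],v[0])))
    x,y=Kn[n];ims.append(cv2.resize(im[y-40:y+40,max(x-50,0):x+50],(400,320),interpolation=0))
print(cross(rb["top"],rb["scene"]))
cv2.imwrite("pics/knob.png",np.hstack(ims))
E
python3 m.py
```

```text
scene ball [300.02663438 242.88861985] 413 (300.0, 243.0) 11.401854515075684
[[0.54700717 0.04597617 0.12      ]
 [0.54710733 0.04576875 0.12      ]]
knob top 849 0.2328113073158069 [ 0.46663668 -0.19392381  0.23191953]
circ 0.46714410185813904 -0.19424740970134735 0.024156270548701286 lsq [ 0.46719896 -0.19390492] 0.02193184347457104
rib 86 [ 0.47049908 -0.19205486] dir -0.3416099225869476 ctr->rib [0.00330011 0.00185006] 29.27522295478305
top ball [305.61469933 274.88864143] 449 (305.6388854980469, 274.90972900390625) 11.928107261657715
[[0.54609959 0.04331902 0.12      ]
 [0.54606833 0.04328225 0.12      ]]
knob top 792 0.23317690480419107 [ 0.4613878  -0.19107331  0.23294087]
circ 0.46110817790031433 -0.19069623947143555 0.021799489855766296 lsq [ 0.46141778 -0.19103624] 0.020320681259228826
rib 101 [ 0.46434842 -0.19373374] dir -1.211681942392229 ctr->rib [ 0.00293064 -0.00269751] -42.628055093451195
(array([0.5469574 , 0.04407742, 0.12143411]), np.float64(0.0023805204023608943))
```

View pics/knob.png

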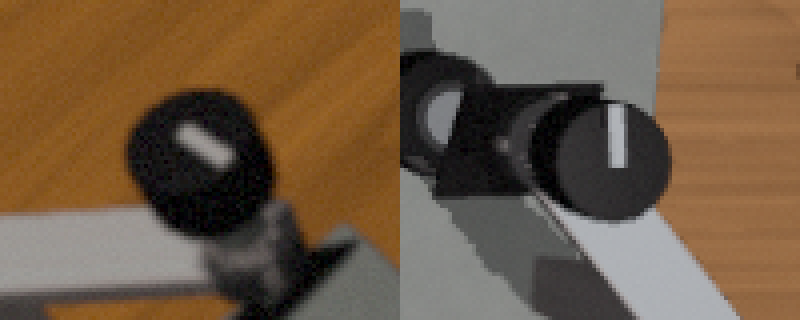

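The rib points nearly straight up in the top view, so along world +x (about -1°). The bearing to the ball is about 70°. Next I refine knob centre and rib with the wrist camera above the knob, after checking the wrist range for the turn.

```bash
cat >> h.py <<'E'
def ori(deg):
    a=np.radians(deg);x=np.array([np.cos(a),np.sin(a),0]);z=np.array([0,0,-1.]);return np.c_[x,np.cross(z,x),z]
E
python3 - <<'E'
from station import bot
from h import *
import pickle
s=bot.state();print(np.round(s["tool_rot"],3).tolist())
for y in range(-180,180,20):
    q=bot.solve_ik([.462,-.191,.22],ori(y));print(y,None if q is None else np.round(q,0).tolist())
E
```

```text
[[0.311, 0.951, -0.0], [0.951, -0.311, -0.002], [-0.002, 0.0, -1.0]]
-180 None
-160 [-19.0, 0.0, 39.0, 108.0, -0.0, 72.0, -140.0]
-140 [-19.0, 0.0, 39.0, 108.0, -0.0, 72.0, -120.0]
-120 [-19.0, 0.0, 39.0, 108.0, -0.0, 72.0, -100.0]
-100 [-33.0, -0.0, 53.0, 108.0, 0.0, 72.0, -80.0]
-80 [4.0, 1.0, 16.0, 107.0, -0.0, 72.0, -60.0]
-60 [2.0, 1.0, 18.0, 107.0, -0.0, 72.0, -40.0]
-40 [-0.0, 1.0, 20.0, 107.0, -0.0, 72.0, -20.0]
-20 [-2.0, 1.0, 22.0, 107.0, -0.0, 72.0, -0.0]
0 [-4.0, 1.0, 24.0, 107.0, -0.0, 72.0, 20.0]
20 [-6.0, 1.0, 26.0, 107.0, -0.0, 72.0, 40.0]
40 [-8.0, 0.0, 28.0, 107.0, -0.0, 72.0, 60.0]
60 [-11.0, 0.0, 31.0, 107.0, -0.0, 72.0, 80.0]
80 [-19.0, 0.0, 39.0, 108.0, -0.0, 72.0, 100.0]
100 [-27.0, -0.0, 47.0, 108.0, 0.0, 72.0, 120.0]
120 [-34.0, -0.0, 54.0, 108.0, 0.0, 72.0, 140.0]
140 None
160 None
```

Run:
```python
from station import bot
from h import *
import pickle
s=bot.state()["eef_pos"]
bot.servo_line([s[0],s[1],.36],max_speed=.2)
bot.goto([.455,-.19,.36],ori(-40))
d={}
for n in("wrist","top"):
    c=bot.read_camera(n);d[n]=c
pickle.dump(d,open("d1.pkl","wb"));cv2.imwrite("pics/wrist1.png",d["wrist"]["color"])
print(bot.state()["time"],bot.state()["eef_pos"],bot.state()["force"])
```

```text
3.8667 [ 0.45537967 -0.18933492  0.35992429] [-1.61509193 -0.33042635  1.2315293 ]
```

View pics/wrist1.png

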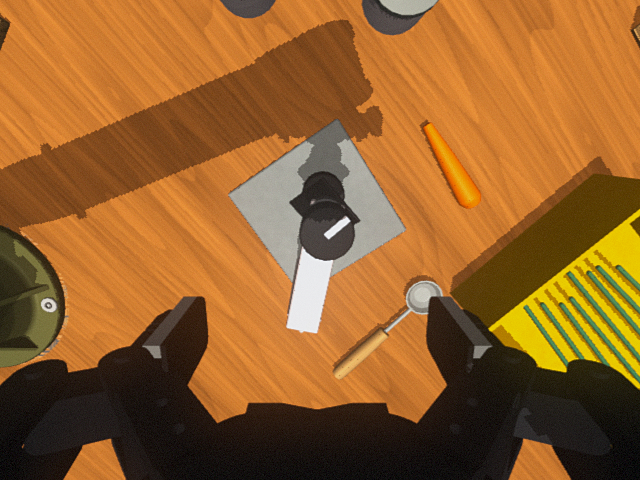

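The wrist view shows the knob at about (327,231), with its rib running from the centre to about (349,218).

Run:
```python
import pickle
from h import *
d1=pickle.load(open("d1.pkl","rb"));d0=pickle.load(open("d0.pkl","rb"))
rr={}
for n,c,k in(("wrist",d1["wrist"],(327,231)),("top",d0["top"],(486,340)),("scene",d0["scene"],(126,284))):
    im=c["color"];mn=im.min(2);yy,xx=np.mgrid[:480,:640]
    o,dd=ray(c,np.c_[xx.ravel(),yy.ravel()]);H=(o+dd*c["depth"].reshape(-1,1))[:,2].reshape(480,640)
    kk=(np.hypot(xx-k[0],yy-k[1])<32)&(H>.230)&(H<.242)&(c["depth"]>0)
    Q=onplane(c,max(cv2.findContours(kk.astype(np.uint8),0,1)[0],key=len)[:,0],.233)[:,:2]
    s=np.linalg.lstsq(np.c_[2*Q,np.ones(len(Q))],(Q**2).sum(1),rcond=None)[0]
    print(n,kk.sum(),"H",np.median(H[kk]),"knob",s[:2],"r",np.sqrt(s[2]+s[0]**2+s[1]**2),"enc",cv2.minEnclosingCircle(Q.astype(np.float32)))
    for th in(90,120):
        m=(mn>th)&(np.hypot(xx-k[0],yy-k[1])<(20 if n=="top" else 25))&(H>.22)
        ct=max(cv2.findContours(m.astype(np.uint8),0,1)[0],key=cv2.contourArea)
        mm=np.zeros_like(mn);cv2.drawContours(mm,[ct],-1,1,-1)
        R=onplane(c,np.argwhere(mm)[:,::-1],.235)[:,:2];dr=np.linalg.svd(R-R.mean(0))[2][0];v=R.mean(0)-s[:2];dr*=np.sign(dr@v)
        w,h=np.ptp((R-R.mean(0))@np.c_[dr,[-dr[1],dr[0]]],axis=0)
        print("  rib",th,len(R),"yaw",np.degrees(np.arctan2(dr[1],dr[0])),"size",w,h,"mean",R.mean(0),"ctr->rib",np.degrees(np.arctan2(v[1],v[0])))
```

```text
wrist 2381 H 0.2341009866376883 knob [ 0.46097769 -0.191897  ] r 0.019458031401851886 enc ((0.46083444356918335, -0.19184443354606628), 0.02012324519455433)
  rib 90 246 yaw 1.3945390473104786 size 0.02048092788265853 0.005980230016791647 mean [ 0.46957909 -0.19270212] ctr->rib -5.347514054813196
  rib 120 228 yaw 0.9444956485278516 size 0.02049442301398667 0.005681751529157271 mean [ 0.46943462 -0.19262755] ctr->rib -4.9372675920279105
top 737 H 0.23331984951121776 knob [ 0.46123445 -0.19227129] r 0.01955865815499689 enc ((0.4612962603569031, -0.19208787381649017), 0.020589521154761314)
  rib 90 75 yaw 1.597593995609751 size 0.01944247696946952 0.005884440790818336 mean [ 0.469541   -0.19363915] ctr->rib -9.351105513954911
  rib 120 60 yaw 1.1283989538854602 size 0.019376943237358706 0.004494992734260578 mean [ 0.47052784 -0.19329727] ctr->rib -6.299872220903817
scene 701 H 0.23307618990289297 knob [ 0.46404601 -0.19284381] r 0.01972737512116951 enc ((0.46416857838630676, -0.19316720962524414), 0.021106088533997536)
  rib 90 72 yaw -1.0488707469970633 size 0.020812306928066092 0.006642820365363112 mean [ 0.47055069 -0.19194718] ctr->rib 7.848372046169117
  rib 120 46 yaw 0.3938368618962708 size 0.018420906503931467 0.00421914279508879 mean [ 0.47027973 -0.19198722] ctr->rib 7.824091284309301
```

Run:
```python
from station import bot
from h import *
X,Y=.461,-.192
def show(t):
    s=bot.state();R=np.array(s["tool_rot"]);print(t,round(s["time"],2),np.round(s["eef_pos"],4),"yaw",round(np.degrees(np.arctan2(R[1,0],R[0,0])),2),"F",np.round(s["force"],1),"M",np.round(s["moment"],2),"w",round(s["gripper_width"],4))
bot.servo_line([X,Y,.27],max_speed=.15)
bot.servo_line([X,Y,.219],max_speed=.06);show("at")
bot.close_gripper(80);bot.pause(.2);show("closed")
for z in(.212,.207,.2045,.203):
    bot.servo_line([X,Y,z],max_speed=.04);bot.pause(.1);show(z)
c=bot.read_camera("scene");cv2.imwrite("pics/down.png",cv2.resize(c["color"][180:420,20:320],(750,600)))
```

```text
at 5.62 [ 0.4613 -0.1921  0.2194] yaw -40.0 F [0.3 1.7 0.3] M [-0.02 -0.   -0.03] w 0.0854
closed 6.32 [ 0.4615 -0.1924  0.2197] yaw -40.01 F [ 1.7 -1.9  4.6] M [-0.22 -0.13  0.04] w 0.0386
0.212 6.74 [ 0.4616 -0.1924  0.2133] yaw -40.01 F [-0.2 -0.8  9.9] M [-0.07  0.14  0.  ] w 0.0382
0.207 7.12 [ 0.4616 -0.1924  0.2088] yaw -40.01 F [-1.  -1.8 12. ] M [-0.01  0.47  0.  ] w 0.0383
0.2045 7.47 [ 0.4616 -0.1924  0.2065] yaw -40.01 F [-1.1 -0.6 12.1] M [0.1  0.53 0.04] w 0.038
0.203 7.82 [ 0.4617 -0.1924  0.2052] yaw -40.01 F [-2.  -0.3 13.1] M [0.19 0.68 0.  ] w 0.0382
```

View pics/down.png

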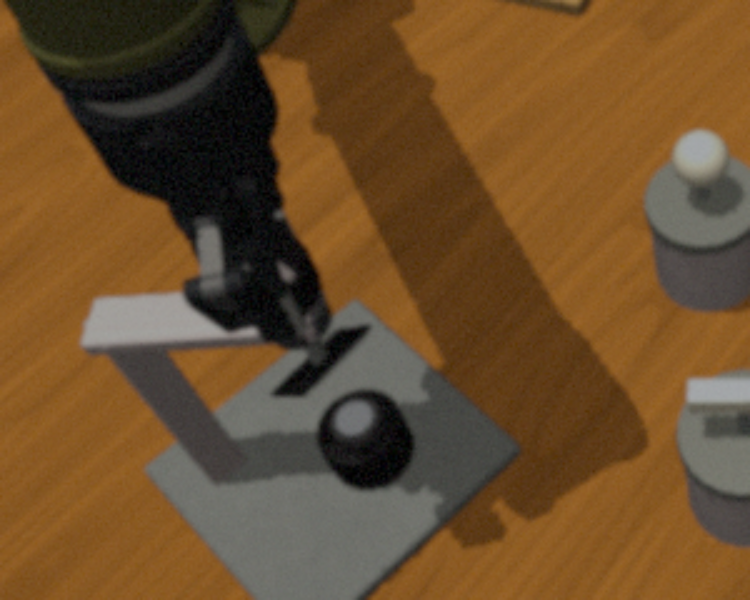

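The gripper holds the knob and it is down about 14.5 mm. I keep pushing until the force jumps at the stop.

```bash
cat >> h.py <<'E'
from station import bot
def show(t):
    s=bot.state();R=np.array(s["tool_rot"]);print(t,round(s["time"],2),np.round(s["eef_pos"],4),"yaw",round(np.degrees(np.arctan2(R[1,0],R[0,0])),2),"F",np.round(s["force"],1),"M",np.round(s["moment"],2),"w",round(s["gripper_width"],4));return s
E
python3 - <<'E'
from h import *
z=.203
while z>.1965:
    z-=.0015;bot.servo_line([.461,-.192,z],max_speed=.04);bot.pause(.1)
    if show(round(z,4))["force"][2]>24:break
bot.pause(.3);show("hold")
E
```

```text
0.2015 8.22 [ 0.4617 -0.1924  0.2045] yaw -40.01 F [-2.7  0.4 17.5] M [0.28 1.01 0.06] w 0.0382
0.2 8.57 [ 0.4618 -0.1924  0.2044] yaw -40.02 F [-5.7  0.7 25.1] M [ 0.56  1.77 -0.  ] w 0.0382
hold 8.87 [ 0.4618 -0.1924  0.2044] yaw -40.01 F [-5.  -0.  25.5] M [0.59 1.74 0.01] w 0.0379
```

Hard stop reached: z stays at 0.2044 while the force rises to 25 N. Now I turn 69.1° counter-clockwise.

Run:
```python
from h import *
for i,y in enumerate(np.linspace(-40,29.1,13)[1:]):
    try: bot.servo_line([.461,-.192,.2],ori(y),max_speed=.03)
    except bot.PlanningError as e: print(y,e);break
    s=show(round(y,1))
    if np.linalg.norm(s["force"])>60:break
bot.pause(.4);show("end")
c=bot.read_camera("scene");cv2.imwrite("pics/turn.png",cv2.resize(c["color"][180:420,20:320],(750,600)))
c=bot.read_camera("wrist");cv2.imwrite("pics/turnw.png",c["color"])
```

```text
-34.2 9.12 [ 0.4618 -0.1925  0.2044] yaw -34.23 F [-5.1  0.7 24.9] M [0.5  1.79 0.1 ] w 0.038
-28.5 9.37 [ 0.4618 -0.1925  0.2044] yaw -28.47 F [-6.4  1.8 24.4] M [0.55 1.79 0.04] w 0.0384
-22.7 9.62 [ 0.4618 -0.1925  0.2045] yaw -22.71 F [-5.1  0.9 24.8] M [0.43 1.78 0.06] w 0.038
-17.0 9.87 [ 0.4618 -0.1926  0.2045] yaw -16.95 F [-5.9  1.4 25.2] M [0.34 1.8  0.11] w 0.0383
-11.2 10.12 [ 0.4619 -0.1926  0.2045] yaw -11.2 F [-5.   1.5 24.3] M [0.3  1.76 0.07] w 0.0381
-5.5 10.37 [ 0.4619 -0.1926  0.2045] yaw -5.43 F [-4.8  1.  24.8] M [0.26 1.72 0.06] w 0.0383
0.3 10.62 [ 0.462  -0.1927  0.2045] yaw 0.33 F [-5.6  0.6 25. ] M [0.21 1.72 0.03] w 0.0379
6.1 10.87 [ 0.462  -0.1927  0.2044] yaw 6.09 F [-4.7  1.4 24.9] M [0.12 1.65 0.05] w 0.0382
11.8 11.12 [ 0.4621 -0.1927  0.2045] yaw 11.85 F [-4.6  1.  24.4] M [0.13 1.66 0.07] w 0.0386
17.6 11.37 [ 0.4622 -0.1927  0.2045] yaw 17.61 F [-4.6  0.9 24.7] M [0.05 1.55 0.06] w 0.0383
23.3 11.62 [ 0.4622 -0.1928  0.2045] yaw 23.37 F [-3.9  1.3 24.3] M [0.06 1.51 0.1 ] w 0.0386
29.1 11.87 [ 0.4623 -0.1928  0.2045] yaw 29.13 F [-4.4  0.8 23.4] M [-0.02  1.52  0.03] w 0.0386
end 12.27 [ 0.4623 -0.1928  0.2045] yaw 29.11 F [-3.8  0.9 24.1] M [0.02 1.48 0.08] w 0.0381
```

View pics/turn.png

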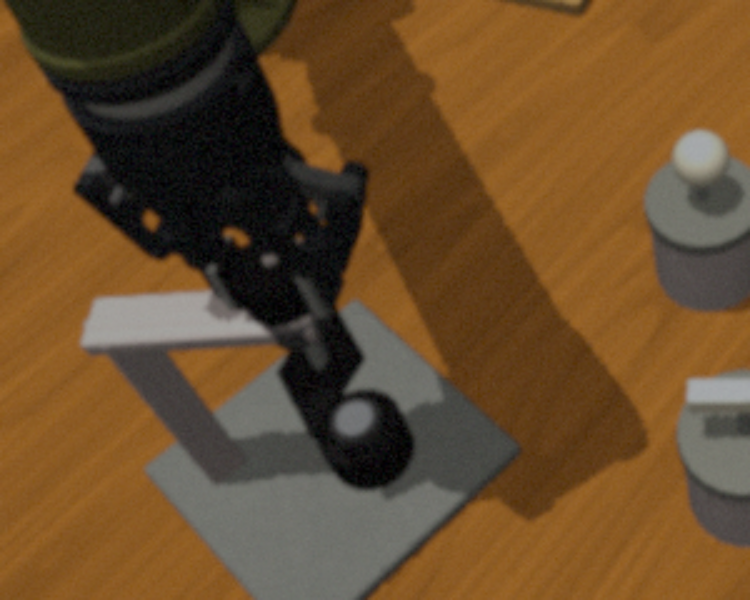

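View pics/turnw.png

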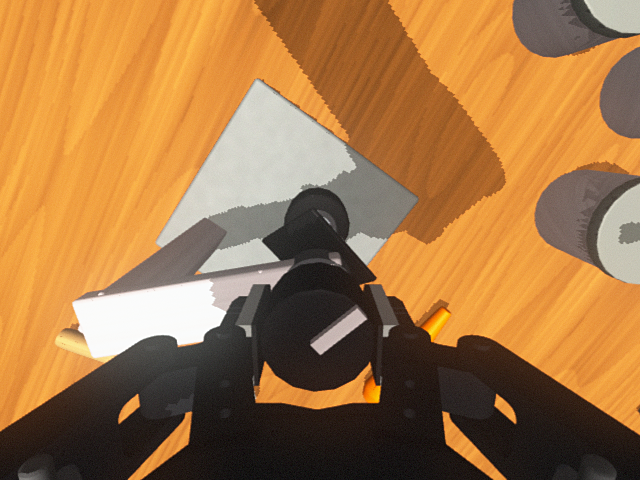

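The wrist view shows the knob still between the pads, with the rib clearly visible from (315,350) to (363,312). That lets me measure the yaw directly. The mirror turned and the ball canister hasn't moved.

Run:
```python
from h import *
c=bot.read_camera("wrist");mn=c["color"].min(2);yy,xx=np.mgrid[:480,:640]
m=((mn>100)&(np.hypot(xx-339,yy-330)<38)&(xx<370)&(xx>290)).astype(np.uint8)
mm,_,a=blob(m,(339,330));p=np.argwhere(mm)[:,::-1]
print(a,p.min(0),p.max(0))
rect=cv2.minAreaRect(p.astype(np.float32));b=cv2.boxPoints(rect)
for z in(.2185,.222):
    R=onplane(c,p,z)[:,:2];dr=np.linalg.svd(R-R.mean(0))[2][0];dr*=np.sign(dr[1]);print("rib yaw",np.degrees(np.arctan2(dr[1],dr[0])),R.mean(0))
    r=cv2.minAreaRect((R*1e3).astype(np.float32));print(r)
t=bot.read_camera("top")
d0=np.array([.5461,.0433]);im=t["color"];K=(305,275)
yy,xx=np.mgrid[:480,:640];o,dd=ray(t,np.c_[xx.ravel(),yy.ravel()]);H=(o+dd*t["depth"].reshape(-1,1))[:,2].reshape(480,640)
m,cc,a=blob((H>.104)&(t["depth"]>0)&(np.hypot(xx-305,yy-275)<25),K);B=onplane(t,[cc],.12)[0];print("ball now",B)
for k in((.461,-.192),(.4623,-.1928)):print("bearing",np.degrees(np.arctan2(B[1]-k[1],B[0]-k[0])))
show("now")
```

```text
898 [311 308] [366 354]
rib yaw 70.58291124472579 [ 0.4651458  -0.18532266]
((465.0825500488281, -185.48751831054688), (20.87265396118164, 5.407968044281006), 70.42666625976562)
rib yaw 70.5829112447258 [ 0.46397378 -0.18370206]
((463.9125671386719, -183.86172485351562), (20.212629318237305, 5.236978054046631), 70.42662811279297)
ball now [0.54613639 0.04331945 0.12      ]
bearing 70.11034666511907
bearing 70.45212360069405
now 12.47 [ 0.4623 -0.1927  0.2045] yaw 29.11 F [-4.5  1.8 24.5] M [0.02 1.46 0.03] w 0.0382
```

Rib yaw is 70.4–70.6° and the ball bearing is 70.1–70.5°, so the offset is about 2 mm at the ball. I'm handing in.

```bash
python3 -c "
from station import bot
bot.sign_off();s=bot.state();print(s['time'],s['force'],s['gripper_width'])"
```

```text
the job is handed in; nothing more can be done
the job is handed in; nothing more can be done
```

I gripped the knob with 80 N, pushed it down to its hard stop, turned it 69.1° counter-clockwise while it was down, and handed the job in still holding it. The hand-in reports no verdict, and it allowed no state reading afterwards.

My last checks, all from before the hand-in:
- **Knob down:** it had travelled about 15 mm. At the stop it no longer moved as the force rose to 25 N, and the final push was about 24 N.
- **Aim:** the rib measured 70.4–70.6° in the wrist picture and the ball's bearing was 70.1–70.5°. That is about 2 mm sideways at the ball, against 15 mm allowed.
- **Canisters:** the ball canister had not moved in the top camera. I did not measure the block and bar canisters again, but the arm never came near them.
- **Time:** about 12.5 s on the clock.

Two readings disagreed slightly:
- **Camera views:** the scene camera put the knob about 3 mm off the top and wrist cameras, and the ball about 2.5 mm off the top camera. I used the top and wrist values.
- **Gripper opening:** it read 38 mm on the 40 mm knob. The knob was visibly held and turned with the fingers.

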